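# Reassemble the electrolysis flow cell

## Robot

A 6-joint arm with a two-finger parallel gripper is mounted at the origin on the work surface. World frame = base frame: x ahead of the robot, y to its left, z up, the work surface at z = 0. Lengths are in m, angles in rad, forces in N, time in s.
With the tool pointing down it reaches from about 0.375 to 0.9 m from the base axis. Payload 3.1 kg.
Tool frame: the origin (TCP) lies midway between the tips of the shut fingers; the grasp point (between the pads) lies 19 mm behind it; z points along the fingers, y is the line along which they close (so a half turn about z gives the same grasp; the last joint's range is limited). The gripper opens to 85 mm and grips with 20 to 120 N. Pads are 22 mm wide; open, the fingers measure 114 mm over their backs; the gripper's body (76 mm by 85 mm) begins 54 mm behind the grasp point. The pads swing forward as they close: fully open they stand 13 mm farther back than shut.
Start: joints at [-1.472, 0.527, 1.433, -0, 1.181, -0.178], TCP at [0.171, -0.601, 0.231] pointing down, gripper open.
Joint ranges: [-3.08, 3.08], [-0.75, 2.2], [0.22, 2.44], [-1.43, 4.57], [0, 2.65], [-2.85, 2.85]. Speed limits (rad/s): [2.79, 2.79, 3.14, 3.14, 3.14, 3.14].

## Interface

Orientations are given as a unit quaternion [x, y, z, w].
In Python, from station import manip gives the robot as it stands.
- The arm moves only by the tool drive_tool, never from a script. Its argument "motion" is a list that holds one entry, the list of rows, each a list of 5 numbers: the finger opening in mm, from 0 to 85.4, then the shift along the tool's x, y, z in units of 30 mm (1.0 is 30 mm), then the turn about the tool's z in units of 8 degrees (1.0 is 8 degrees). In form: [[[fingers, x, y, z, yaw], ...]]. A call has 1 to 10 rows; each row is the pose to reach, as a shift and turn from the pose commanded when the call began, along the tool's axes at that moment; what a row does not reach only later rows make up. A row lasts 1/10 s, in which the tool goes at most 50 mm and 8.59 degrees, less where a joint would pass 70% of its speed; a pose out of reach is approached as far as the arm can. A call with a gripper value outside its range is refused whole. The fingers move at their own pace and stop on an object; "squeeze" is the grip in N (left out, the last holds). Time passes only in rows, so rows that repeat a pose let the fingers close. It gives the time, the measured TCP pose, the force, the opening and the grip force at its end, in the units of the state.
- manip.sense(): the state, without advancing time (a new reading comes with each control period).
- manip.snapshot(name): name is "scene" or "top" or "wrist"; returns the picture (384x512x3 uint8, red, green, blue); there is no depth.
- manip.camera_model(name): a dict with "fov_y" (degrees; the focal length in pixels is half the picture's height over the tangent of half this angle, whatever the lens; pixels are square), "cx", "cy" (the principal point, pixels), "origin" and "orientation" of the camera in the world. Camera axes: x right, y up, looking along -z (the intrinsics and any distortion apply to the point x, -y, -z); pixel columns grow to the right and rows downward; lengths in m; the calibration is good to about 2 mm. A picture is of the moment at which its call begins: read the wrist's pose just before it. camera_model takes no time and is no camera call; for the wrist camera it gives the pose at the moment of the call.
- manip.sign_off(): hands the job in; it is judged then, once.
The state is a dict: "t": time; "q": joint angles; "qd": joint speeds; "tau": joint torques, N m; "tcp_pos": TCP position; "tool_rot": TCP orientation; "force": force on the tool from outside, world axes, zero at the start; "ft_torque": the same for the moment, N m; "finger_gap": opening from 0.0 (shut) to 1.0 (fully open); "gripper_force": force on a finger pad.
Only numpy, scipy, OpenCV 4.12 (cv2) and the standard library are available. Lean on these libraries where they do the work, as an engineer would, in place of code of your own. Each camera call takes 0.05 s, during which the arm holds its last target. There are 200 camera calls.

## Task

Stack the flow cell on its white base on the lab jack, one part at a time over the steel stud and from the bottom up: the copper plate first, then the blue spacer, then the black graphite plate, and the beige clamp wheel on top. Each part must lie flat on the one below, the three rectangular parts with their long sides along the base's long sides (either end round); lower them, do not drop them. Leave the vial, the rusty ring and the spanner where they are, and let go of everything.

Things in the scene. Friction and masses are not known exactly. Their poses are not given: they have to be found in the camera images.
- cell_seat (a point): Centre of the top face of the white cell base, 76 mm above the table, where the 10 mm steel stud stands; z up, x along the base's long side. The stud rises 52 mm above this point, its last 8 mm tapering to 4 mm. Stacked, the undersides of copper plate, spacer, graphite plate and wheel lie 0, 14, 28 and 42 mm above this point.
- cell: The fixed assembly: green lab jack (100 mm along x, 90 mm along y, 52 mm tall, a black knob out to 64 mm from the centre on its -x side) with the white cell base (76 mm along x, 56 mm along y, 24 mm tall) centred on top and the upright stud. Nothing of it moves. Origin on the table under its centre, same axes as point cell_seat.
- copper_plate: Copper-coloured electrode plate, 0.23 to 0.43 kg, loose. Rectangular block 64 mm long (its x) by 48 mm wide (its y) by 14 mm thick, with an 18 mm diameter vertical hole through its centre; origin at the centre of the underside, z up. A red lug, 12 mm wide and 6 mm thick, at mid-height, sticks out 10 mm beyond its +x end.
- spacer: Blue plastic spacer with thin white lines on top, about 0.085 kg, loose. Rectangular block 64 mm long (its x) by 48 mm wide (its y) by 14 mm thick, with an 18 mm diameter vertical hole through its centre; origin at the centre of the underside, z up. 
- graphite_plate: Black graphite electrode plate, about 0.075 kg, loose. Rectangular block 64 mm long (its x) by 48 mm wide (its y) by 14 mm thick, with an 18 mm diameter vertical hole through its centre; origin at the centre of the underside, z up. A grey lug, 12 mm wide and 6 mm thick, at mid-height, sticks out 10 mm beyond its +x end.
- wheel: Beige round clamp wheel lying flat, about 0.07 kg, loose: 60 mm in diameter, 22 mm tall, an 18 mm diameter hole through its axis (a plain slip fit on the stud, no thread); origin at the centre of the underside, z up.
- vial: Bystander: closed amber glass vial with white cap, upright, 28 mm in diameter, 55 mm tall, loose; origin at the centre of its underside.
- iron_ring: Bystander: rust-brown iron ring weight lying flat, 80 mm outer and 44 mm inner diameter, 24 mm tall, loose; origin at the centre of its underside.
- spanner: Bystander: small steel spanner, 110 mm long along its x, lying flat, loose; origin under its middle.
There are look-alikes about, which are no part of the job. Of the things that look like the cell, the larger one is meant. There is more than one size of the spacer; the job needs the smaller.

How it is judged:
On the way, in this order (a step that is already met when the one before it is completed fails the run):
1. the copper plate lies released on the cell base, squared up (horizontal distance between copper_plate and cell_seat below 0.008 m and z of copper_plate in the frame of cell_seat between -0.004 and 0.004 m and angle between copper_plate's own z axis and vertical below 0.08 rad and angle between the x axis of copper_plate and the x axis of cell_seat, either way round below 0.25 rad and linear speed of copper_plate below 0.02 m/s and contact force between copper_plate and the fingers below 0.1 N), for 0.2 s.
2. the blue spacer lies released on the copper plate (horizontal distance between spacer and cell_seat below 0.008 m and z of spacer in the frame of cell_seat between 0.01 and 0.018 m and angle between spacer's own z axis and vertical below 0.08 rad and angle between the x axis of spacer and the x axis of cell_seat, either way round below 0.25 rad and linear speed of spacer below 0.02 m/s and contact force between spacer and the fingers below 0.1 N), for 0.2 s.
3. the black graphite plate lies released on the spacer (horizontal distance between graphite_plate and cell_seat below 0.008 m and z of graphite_plate in the frame of cell_seat between 0.024 and 0.032 m and angle between graphite_plate's own z axis and vertical below 0.08 rad and angle between the x axis of graphite_plate and the x axis of cell_seat, either way round below 0.25 rad and linear speed of graphite_plate below 0.02 m/s and contact force between graphite_plate and the fingers below 0.1 N), for 0.2 s.
4. the clamp wheel lies released on top of the graphite plate (horizontal distance between wheel and cell_seat below 0.008 m and z of wheel in the frame of cell_seat between 0.038 and 0.046 m and angle between wheel's own z axis and vertical below 0.08 rad and linear speed of wheel below 0.02 m/s and contact force between wheel and the fingers below 0.1 N), for 0.2 s.
At the end, for the whole second after the job is handed in: Over the stud from the bottom: copper plate, spacer, graphite plate, wheel; each within 8 mm of the stud axis and 4 mm of its stacked height, tilt under 0.08 rad, plates within 0.25 rad of the base's long direction, at rest (under 20 mm/s), untouched by the fingers (all of step 1 and all of step 2 and all of step 3 and all of step 4).
It fails at once if a bystander (vial, ring or spanner) is shifted more than 25 mm or the vial is tipped (distance of any of vial, iron_ring, spanner from where it was at the start of the episode above 0.025 m or angle between vial's own z axis and vertical above 0.4 rad).
It fails at once if a part is dropped (it falls free faster than 0.7 m/s) ((linear speed of copper_plate above 0.7 m/s and contact force between copper_plate and the fingers below 0.05 N) or (linear speed of spacer above 0.7 m/s and contact force between spacer and the fingers below 0.05 N) or (linear speed of graphite_plate above 0.7 m/s and contact force between graphite_plate and the fingers below 0.05 N) or (linear speed of wheel above 0.7 m/s and contact force between wheel and the fingers below 0.05 N)).
It also fails if it takes over 112 s, if anything falls off the work surface, if the arm or the gripper's body presses on something with over 40 N, if the wrist force passes 120 N, or if a joint passes its speed limit or range.

## Working session

There is one attempt and no reset: what is moved stays moved. The work goes in short steps, Python scripts to look and compute and a tool call to move; the robot and the scene stay as the last step left them, time stands still between calls to the robot, and variables do not carry over. Pictures are saved under pics/ and viewed, at most 16 in all, crops included, and the job is handed in when it is done.

Besides the shell and the picture viewer there is one more tool, called as name(argument=value, ...) on one line, values as JSON. drive_tool: Moves the arm, as the interface text tells. Its arguments: {"type":"object","properties":{"motion":{"type":"array","items":{"type":"array","items":{"type":"array","items":{"type":"number"}}}},"squeeze":{"type":"number"}},"required":["motion"]}

```bash
ls; mkdir -p pics; cat > h.py <<'E'
import numpy as np, cv2
from scipy.spatial.transform import Rotation as R
from station import manip
def save(name,img): cv2.imwrite('pics/'+name,cv2.cvtColor(img,cv2.COLOR_RGB2BGR))
E
python3 - <<'E'
from h import *
for n in ("scene","top","wrist"):
    print(n,manip.camera_model(n)); im=manip.snapshot(n); np.save(n+'.npy',im); save(n+'0.png',im)
print(manip.sense())
E
```

```text
pics
scene {'fov_y': 50.16158973821465, 'cx': 254.91626689636772, 'cy': 193.2991783497546, 'origin': array([ 1.12017232, -0.53273784,  0.69938735]), 'orientation': array([0.39565869, 0.16802679, 0.32808834, 0.84117729])}
top {'fov_y': 44.50892301328629, 'cx': 261.3907966987847, 'cy': 189.54551528265824, 'origin': array([ 0.38054409, -0.00366478,  1.31550054]), 'orientation': array([-0.05255173,  0.04771416,  0.71040516, -0.70020438])}
wrist {'fov_y': 62.96832079697679, 'cx': 257.1510462081593, 'cy': 188.93420262887886, 'origin': array([ 0.24675474, -0.57847299,  0.37288945]), 'orientation': array([-0.12169657,  0.09360927, -0.5947545 ,  0.78910984])}
{'t': 0.15, 'q': array([-1.47149808e+00,  5.28284554e-01,  1.43360392e+00,  1.22937909e-05,
        1.18140011e+00, -1.78498573e-01]), 'qd': array([-0.00015248, -0.00465818, -0.00392288, -0.00087269, -0.00106563,
       -0.0007325 ]), 'tau': array([ 2.75531329e-04, -4.42745054e+01, -1.78275669e+01, -2.40675927e-04,
        5.58941232e-03, -2.50692757e-06]), 'tcp_pos': array([ 0.17137601, -0.60047756,  0.23054009]), 'tool_rot': array([ 9.90369082e-01,  1.38449854e-01,  3.92510988e-05, -8.47075946e-04]), 'force': array([1.16149065, 0.60320367, 0.3897834 ]), 'ft_torque': array([-0.03281397,  0.03981028, -0.03940913]), 'gripper_force': 0.0, 'finger_gap': 1.001260119482542}
```

View pics/top0.png

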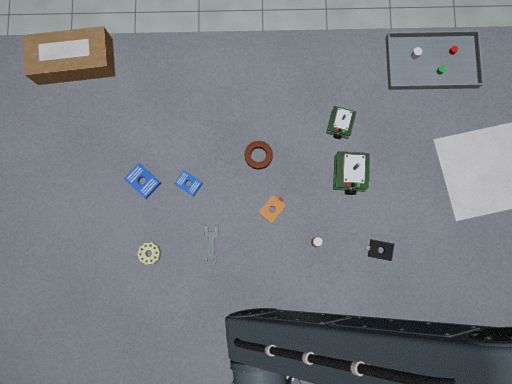

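View pics/scene0.png

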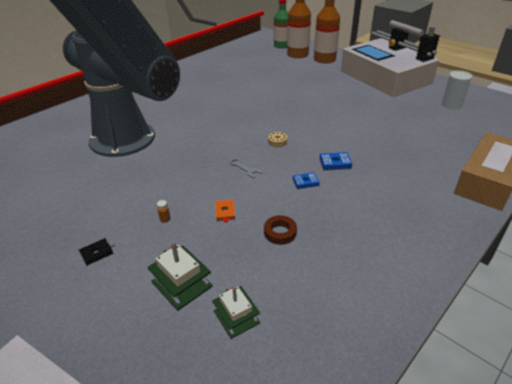

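Candidates, top view. Cell-like things: large at (352,170), small at (341,121), so I choose the large one. Spacers: large at (143,181), small at (189,183), so I choose the small one. Single items are copper (272,209), graphite (381,250) and wheel (149,253).

```bash
cat >> h.py <<'E'
def ray(cam,px):
    f=192/np.tan(np.radians(cam['fov_y'])/2)
    d=np.array([(px[0]-cam['cx'])/f,-(px[1]-cam['cy'])/f,-1.])
    return np.array(cam['origin']),R.from_quat(cam['orientation']).apply(d)
def onplane(cam,px,z):
    o,d=ray(cam,px); return o+d*(z-o[2])/d[2]
def proj(cam,p):
    f=192/np.tan(np.radians(cam['fov_y'])/2)
    v=R.from_quat(cam['orientation']).inv().apply(np.array(p)-cam['origin'])
    return np.array([cam['cx']+f*v[0]/-v[2],cam['cy']-f*v[1]/-v[2]])
def tri(c1,p1,c2,p2):
    o1,d1=ray(c1,p1);o2,d2=ray(c2,p2)
    s=np.linalg.lstsq(np.c_[d1,-d2],o2-o1,rcond=None)[0]
    a,b=o1+s[0]*d1,o2+s[1]*d2
    return (a+b)/2,np.linalg.norm(a-b)
def hsv(im): return cv2.cvtColor(im,cv2.COLOR_RGB2HSV)
RNG={'copper':((5,150,120),(18,255,255)),'blue':((100,140,80),(125,255,255)),'black':((0,0,0),(179,90,45)),
 'beige':((20,40,130),(35,160,255)),'white':((0,0,185),(179,50,255))}
def blobs(im,col,amin=80,amax=1e9):
    m=cv2.inRange(hsv(im),*[np.array(x) for x in RNG[col]])
    cs,_=cv2.findContours(m,cv2.RETR_EXTERNAL,cv2.CHAIN_APPROX_NONE)
    return [(cv2.minAreaRect(c),cv2.contourArea(c),c) for c in cs if amin<cv2.contourArea(c)<amax]
E
python3 - <<'E'
from h import *
ct,cs=manip.camera_model('top'),manip.camera_model('scene')
T,S=np.load('top.npy'),np.load('scene.npy')
for col in RNG:
  for n,im,c in(('top',T,ct),('scene',S,cs)):
    for r,a,_ in blobs(im,col,60,2500):
        print(col,n,np.round(r[0],1),np.round(r[1],1),round(r[2],1),a,onplane(c,r[0],.014).round(3))
v=np.hstack([cv2.resize(T[100:270,115:285],(400,400),interpolation=3),cv2.resize(T[95:265,250:420],(400,400),interpolation=3)])
save('crop1.png',v)
E
```

```text
copper scene [224.5 209.4] [18.7 18.3] 83.7 275.5 [ 0.517 -0.027  0.014]
blue top [188.1 182.9] [22.7 16.4] 33.7 339.0 [0.589 0.21  0.014]
blue top [142.  180.5] [29.  21.9] 45.0 601.5 [0.597 0.34  0.014]
blue scene [305.6 179.9] [13.5 24.3] 80.5 215.5 [0.595 0.206 0.014]
blue scene [335.5 160.4] [16.1 30.7] 86.6 334.0 [0.602 0.338 0.014]
blue scene [372.1  51.8] [31.9  8.5] 21.8 160.0 [0.232 1.162 0.014]
black top [405.6 376.9] [97.5 12.6] 9.0 782.5 [ 0.06  -0.371  0.014]
black top [329.3 362.1] [43.7 10.2] 10.8 339.0 [ 0.1   -0.17   0.014]
black top [286.  352.8] [32.9  8.7] 12.1 221.5 [ 0.126 -0.056  0.014]
black top [249.6 345.1] [31.8  8.2] 14.0 186.5 [0.146 0.041 0.014]
black top [373.4 331.5] [275.7  19.4] 2.3 1110.5 [ 0.178 -0.291  0.014]
black top [406.5 325.8] [133.   11.7] 4.5 979.5 [ 0.191 -0.38   0.014]
black top [301.  316.5] [83.9  9. ] 4.1 401.0 [ 0.219 -0.098  0.014]
black top [247.9 312. ] [ 4.9 40.7] 82.4 91.0 [0.233 0.045 0.014]
black top [380.3 249.8] [23.3 16.1] 10.3 179.5 [ 0.395 -0.32   0.014]
black scene [ 96.  251.1] [17.  28.9] 65.2 425.5 [ 0.402 -0.323  0.014]
black scene [498.6 239.9] [ 6.9 53.5] 33.7 185.0 [1.062 0.318 0.014]
black scene [427.4  47.3] [18.8 26.6] 6.3 353.5 [0.395 1.371 0.014]
black scene [400.   38.5] [21. 18.] 90.0 186.5 [0.242 1.401 0.014]
black scene [355.2  22. ] [ 4.4 44.8] 7.4 137.5 [-0.065  1.488  0.014]
beige top [146.1 251.1] [16.3 21.8] 37.6 65.0 [0.4   0.324 0.014]
beige scene [475.4  57.6] [79.3 26.4] 13.5 1355.5 [0.606 1.383 0.014]
white top [148. 253.] [20. 20.] 90.0 320.0 [0.395 0.319 0.014]
white top [354.  168.1] [20.3 27.1] 3.4 483.0 [ 0.624 -0.258  0.014]
white top [342.6 118.6] [14.1 18.4] 14.0 219.0 [ 0.768 -0.231  0.014]
white top [63.5 49.4] [16.1 49.8] 83.7 737.0 [0.991 0.579 0.014]
white scene [234.9 300.4] [23.3 18.3] 56.3 255.5 [ 0.734 -0.204  0.014]
white scene [177. 261.] [29.7 24. ] 45.0 438.0 [ 0.564 -0.217  0.014]
```

View pics/crop1.png

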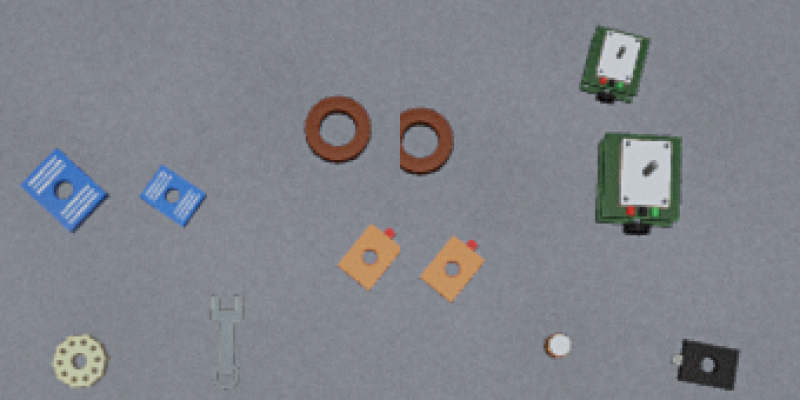

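The crop confirms the choices: the large cell (knob on its -x side, towards the robot), the smaller blue block, copper with its red lug, and graphite with its grey lug. Next I work out coarse positions and the first move.

```bash
cat >> h.py <<'E'
RNG['copper']=((5,90,120),(20,255,255))
def plan(xyz,yaxis_deg,s=None):
    """row numbers for target TCP and world angle of tool y (mod 180)"""
    s=s or manip.sense(); Rt=R.from_quat(s['tool_rot'])
    d=Rt.inv().apply(np.array(xyz)-s['tcp_pos'])/0.03
    y=Rt.apply([0,1,0]); cur=np.degrees(np.arctan2(y[1],y[0]))
    dy=(yaxis_deg-cur+90)%180-90   # world yaw
    return np.r_[d,-dy/8].round(3), round(cur,2)
def edgeang(cam,cont,z):
    P=np.array([onplane(cam,p,z)[:2] for p in cont[:,0,:]],np.float32)
    (c,sz,a)=cv2.minAreaRect(P*1000)
    if sz[0]<sz[1]: a+=90
    return np.array(c)/1000,np.round(np.sort(sz),1),(a+90)%180-90
E
python3 - <<'E'
from h import *
ct,cs=manip.camera_model('top'),manip.camera_model('scene')
T,S=np.load('top.npy'),np.load('scene.npy')
for col in('copper','blue','black','white','beige'):
  for n,im,c in(('top',T,ct),('scene',S,cs)):
    for r,a,k in blobs(im,col,150,700):
        e=edgeang(c,k,.076 if col=='white' and a>220 else .014)
        if .3<e[0][0]<.9 and abs(e[0][1])<.4 and r[0][1]<300: print(col,n,np.round(r[0],1),e)
print('cell',tri(ct,(354,168.1),cs,(177,261)))
s=manip.sense();Rt=R.from_quat(s['tool_rot']);c=manip.camera_model('wrist')
print('cam in tool',Rt.inv().apply(c['origin']-s['tcp_pos']),(Rt.inv()*R.from_quat(c['orientation'])).as_matrix().round(3))
E
```

```text
copper top [272.  208.7] (array([ 0.51240973, -0.02473245]), array([47.5, 65. ]), -39.571292877197266)
copper scene [224.3 209.2] (array([ 0.51574207, -0.02640598]), array([48.2, 74.3]), -40.721519470214844)
blue top [188.1 182.9] (array([0.58864709, 0.20989008]), array([46. , 64.4]), 55.483734130859375)
blue top [142.  180.5] (array([0.597526  , 0.33970126]), array([61. , 83.8]), 45.717529296875)
blue scene [305.6 179.9] (array([0.59492249, 0.20679221]), array([59. , 65.4]), 54.8452262878418)
blue scene [335.5 160.4] (array([0.60190765, 0.33911426]), array([81.5, 85.9]), 46.92162322998047)
black top [380.3 249.8] (array([ 0.3947236 , -0.32020944]), array([44.1, 62.7]), 78.60626220703125)
black scene [ 96.  251.1] (array([ 0.40210422, -0.32294077]), array([57.1, 61.2]), 77.85514831542969)
white top [148. 253.] (array([0.39413788, 0.30330136]), array([52. , 52.8]), 89.20930480957031)
white top [354.  168.1] (array([ 0.6121723 , -0.24557761]), array([53.9, 74.1]), -4.343353271484375)
white top [342.6 118.6] (array([ 0.76791406, -0.23111981]), array([40.1, 54.7]), -15.599678039550781)
white scene [177. 261.] (array([ 0.61343939, -0.24534399]), array([49.8, 69.4]), -3.917877197265625)
cell (array([ 0.61279579, -0.24527865,  0.07420508]), np.float64(0.0014868697901003333))
cam in tool [ 0.07855735 -0.00066986 -0.14244272] [[ 0.001  0.953  0.304]
 [ 1.    -0.001  0.001]
 [ 0.001  0.304 -0.953]]
```

```bash
python3 - <<'E'
from h import *
print(plan((.512,-.025,.16),50))
E
```

```text
(array([ 16.179, -15.33 ,   2.382,   6.99 ]), np.float64(-74.08))
```

drive_tool(motion=[[[85, 1.5, -1.4, 0, 0.7], [85, 3, -2.8, 0, 1.4], [85, 4.5, -4.2, 0, 2.1], [85, 6, -5.6, 0, 2.8], [85, 7.5, -7, 0, 3.5], [85, 9, -8.4, 0, 4.2], [85, 10.5, -9.8, 0.5, 4.9], [85, 12, -11.2, 1, 5.6], [85, 13.5, -12.6, 1.5, 6.3], [85, 15, -14, 2, 7]]], squeeze=50)

```text
t: 1.15
tcp_pos: [0.4286, -0.1737, 0.1968]
tool_rot: [0.939, -0.345, 0.0, 0.0]
force: [0.3, -0.2, 0.2]
finger_gap: 0.998
gripper_force: 0.0
```

```bash
python3 - <<'E'
from h import *
print(plan((.512,-.025,.16),50))
E
```

```text
(array([-1.088, -5.577,  1.225, -0.042]), np.float64(-130.33))
```

drive_tool(motion=[[[85, -0.3, -1.5, 0.3, 0], [85, -0.5, -2.8, 0.6, 0], [85, -0.8, -4.2, 0.9, 0], [85, -1.1, -5.6, 1.2, 0], [85, -1.1, -5.6, 1.2, 0], [85, -1.1, -5.6, 1.2, 0]]])

```text
t: 1.75
tcp_pos: [0.5105, -0.0247, 0.1605]
tool_rot: [0.94, -0.341, -0.001, 0.0]
force: [-1.0, 0.1, 0.2]
finger_gap: 1.0
gripper_force: 0.0
```

```bash
python3 - <<'E'
from h import *
s=manip.sense();c=manip.camera_model('wrist');im=manip.snapshot('wrist');save('w1.png',im);np.save('w1.npy',im)
print(s['tcp_pos'],plan((.512,-.025,.16),50))
for r,a,k in blobs(im,'copper',500):
    print(r,a,edgeang(c,k,.014))
E
```

```text
[ 0.5104534  -0.02468044  0.16045598] (array([ 0.029, -0.053,  0.024, -0.004]), np.float64(-130.04))
((254.5, 172.0), (66.0, 51.0), 90.0) 3265.5 (array([ 0.51327307, -0.02286423]), array([48.7, 64.9]), -39.88016128540039)
```

View pics/w1.png

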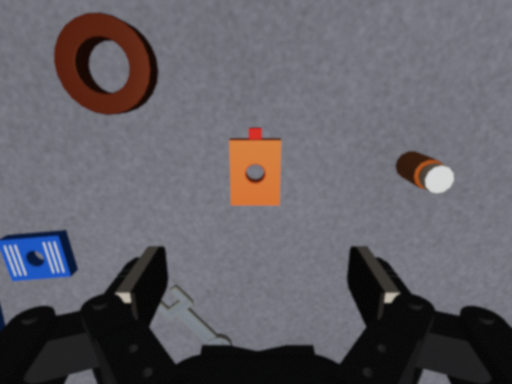

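drive_tool(motion=[[[85, 0, -0.1, 1.5, 0], [85, 0, -0.1, 2.8, 0], [85, 0, -0.1, 3.3, 0], [85, 0, -0.1, 3.3, 0], [85, 0, -0.1, 3.3, 0]]])

```text
t: 2.3
tcp_pos: [0.5127, -0.0247, 0.0624]
tool_rot: [0.939, -0.344, 0.0, 0.0]
force: [-0.0, -0.5, -0.0]
finger_gap: 0.994
gripper_force: 0.0
```

```bash
cat >> h.py <<'E'
def hole(im,col,near=None,amin=500):
    """plate outline rect, hole ellipse centre (px)"""
    m=cv2.inRange(hsv(im),*[np.array(x) for x in RNG[col]]); m=cv2.morphologyEx(m,cv2.MORPH_CLOSE,np.ones((3,3)))
    cs,h=cv2.findContours(m,cv2.RETR_CCOMP,cv2.CHAIN_APPROX_NONE); out=[]
    for i,k in enumerate(cs):
        if h[0][i][3]>=0 or cv2.contourArea(k)<amin: continue
        ch=[c for j,c in enumerate(cs) if h[0][j][3]==i]
        if not ch: continue
        c=max(ch,key=cv2.contourArea)
        if len(c)<6: continue
        e=cv2.minAreaRect(c); out.append((k,e[0],e[1]))
    return out
E
python3 - <<'E'
from h import *
s=manip.sense();c=manip.camera_model('wrist');im=manip.snapshot('wrist');save('w2.png',im)
print(s['tcp_pos'],s['tool_rot'])
for k,e,sz in hole(im,'copper'): print(e,sz,cv2.minAreaRect(k),edgeang(c,k,.014),onplane(c,e,.014))
# height: plate width across tool y vs. 2 views via top camera
ct=manip.camera_model('top')
print(tri(ct,hole(np.load('top.npy'),'copper',amin=150)[0][1],c,e))
print(plan((.513,-.0235,.001),50.0))
E
```

```text
[ 0.51266954 -0.02465739  0.06235233] [ 9.39075045e-01 -3.43712132e-01  1.70921733e-04  4.10461942e-05]
(256.5, 213.5) (27.0, 25.0) ((256.0, 212.0), (92.0, 76.0), 90.0) (array([ 0.51319495, -0.02285403]), array([48.5, 65. ]), -39.9044075012207) [ 0.51347697 -0.02333391  0.014     ]
(array([ 0.51210017, -0.02296812,  0.01065995]), np.float64(0.0012426970888370413))
(array([-0.032, -0.02 ,  2.065, -0.023]), np.float64(-130.18))
```

View pics/w2.png

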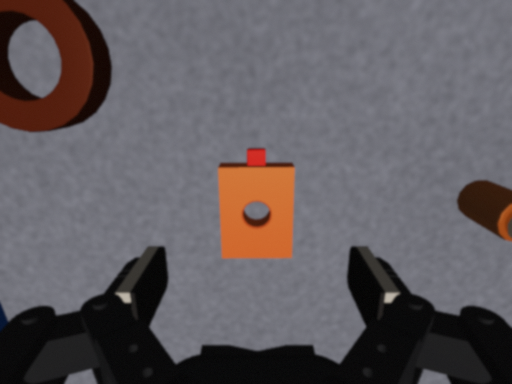

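drive_tool(motion=[[[85, 0, 0, 1.2, 0], [85, 0, 0, 2.0, 0], [85, 0, 0, 2.0, 0], [40, 0, 0, 2.0, 0], [40, 0, 0, 2.0, 0], [40, 0, 0, 2.0, 0], [40, 0, 0, 2.0, 0], [40, 0, 0, 2.0, 0], [40, 0, 0, 2.0, 0]]], squeeze=50)

```text
t: 3.25
tcp_pos: [0.5138, -0.0236, 0.0039]
tool_rot: [0.939, -0.343, 0.002, -0.0]
force: [0.0, 0.1, 6.5]
finger_gap: 0.541
gripper_force: 50.9
```

drive_tool(motion=[[[40, 0, 0, -0.7, 0], [40, 0, 0, -2, 0], [40, 0, 0, -3.5, 0], [40, 0, 0, -5, 0], [40, 0, 0, -6, 0]]])

```text
t: 3.75
tcp_pos: [0.5131, -0.0233, 0.1855]
tool_rot: [0.939, -0.343, 0.002, -0.0]
force: [0.2, -0.6, -4.5]
finger_gap: 0.541
gripper_force: 54.2
```

```bash
python3 - <<'E'
from h import *
print(plan((.49,-.24,.19),86))
E
```

```text
(array([ 4.062,  6.024, -0.145, -4.509]), np.float64(-130.07))
```

drive_tool(motion=[[[40, 0.5, 0.7, 0, -0.5], [40, 1.2, 1.8, 0, -1.3], [40, 1.9, 2.9, 0, -2.1], [40, 2.7, 4, 0, -2.9], [40, 3.4, 5.1, 0, -3.7], [40, 3.9, 5.7, 0, -4.2], [40, 4.05, 6, -0.1, -4.5], [40, 4.05, 6, -0.1, -4.5], [40, 4.05, 6, -0.1, -4.5], [40, 4.05, 6, -0.1, -4.5]]])

```text
t: 4.75
tcp_pos: [0.4892, -0.2378, 0.1848]
tool_rot: [0.999, -0.035, -0.0, -0.0]
force: [0.6, -0.1, -3.8]
finger_gap: 0.539
gripper_force: 54.1
```

```bash
python3 - <<'E'
from h import *
s=manip.sense();c=manip.camera_model('wrist');im=manip.snapshot('wrist');save('w3.png',im);np.save('w3.npy',im)
import pickle;pickle.dump(c,open('w3.pkl','wb'))
print(s['tcp_pos'])
for r,a,k in blobs(im,'white',1500): print(r,a,edgeang(c,k,.076))
print('pred stud tip',proj(c,(.6128,-.2453,.128)),'pred plate top ctr',proj(c,s['tcp_pos']+[0,0,.01]))
E
```

```text
[ 0.48924036 -0.23784846  0.18484743]
((256.0, 38.5), (77.0, 76.0), 90.0) 5166.5 (array([ 0.60146002, -0.24337172]), array([51.2, 54.6]), 85.95597076416016)
pred stud tip [256.88831473   3.70187643] pred plate top ctr [259.1480461  260.68540444]
```

View pics/w3.png

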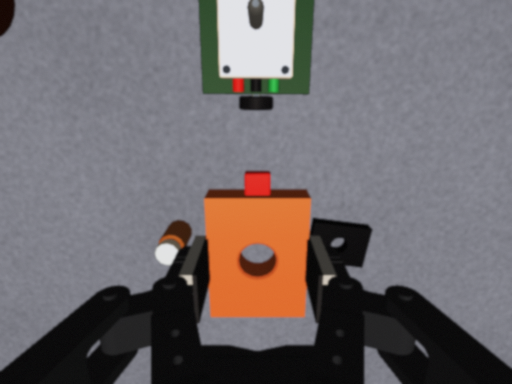

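drive_tool(motion=[[[40, 0.7, 0, -0.3, 0], [40, 1.35, 0.1, -0.5, 0], [40, 1.35, 0.1, -0.5, 0], [40, 1.35, 0.1, -0.5, 0]]])

```text
t: 5.2
tcp_pos: [0.5297, -0.244, 0.1997]
tool_rot: [0.999, -0.035, -0.001, -0.0]
force: [-0.5, 0.9, -2.8]
finger_gap: 0.543
gripper_force: 54.1
```

```bash
python3 - <<'E'
from h import *
s=manip.sense();c=manip.camera_model('wrist');im=manip.snapshot('wrist');save('w4.png',im);np.save('w4.npy',im)
import pickle;pickle.dump(c,open('w4.pkl','wb'))
print(s['tcp_pos'])
for r,a,k in blobs(im,'white',1500): print(r,a,edgeang(c,k,.076))
for k,e,sz in hole(im,'copper'):
    print('hole',e,sz,edgeang(c,k,s['tcp_pos'][2]+.01)); 
    for dz in (.005,.01,.015): print(dz,onplane(c,e,s['tcp_pos'][2]+dz)-s['tcp_pos'])
print('pred stud tip',proj(c,(.6128,-.2453,.128)))
save('w4c.png',cv2.resize(im[20:140,180:340],(800,600),interpolation=cv2.INTER_CUBIC))
E
```

```text
[ 0.52971312 -0.24395258  0.19966581]
((252.0, 79.5), (97.0, 70.0), 90.0) 6450.5 (array([ 0.61348285, -0.24427789]), array([54.2, 73.8]), -4.356941223144531)
hole (257.5, 259.5) (37.0, 33.0) (array([ 0.52964764, -0.24290384]), array([48.6, 64.8]), -3.8813705444335938)
0.005 [-0.0022375   0.00095635  0.005     ]
0.01 [0.00069549 0.00075198 0.01      ]
0.015 [0.00362849 0.00054761 0.015     ]
pred stud tip [252.0456074   81.08533816]
```

View pics/w4c.png

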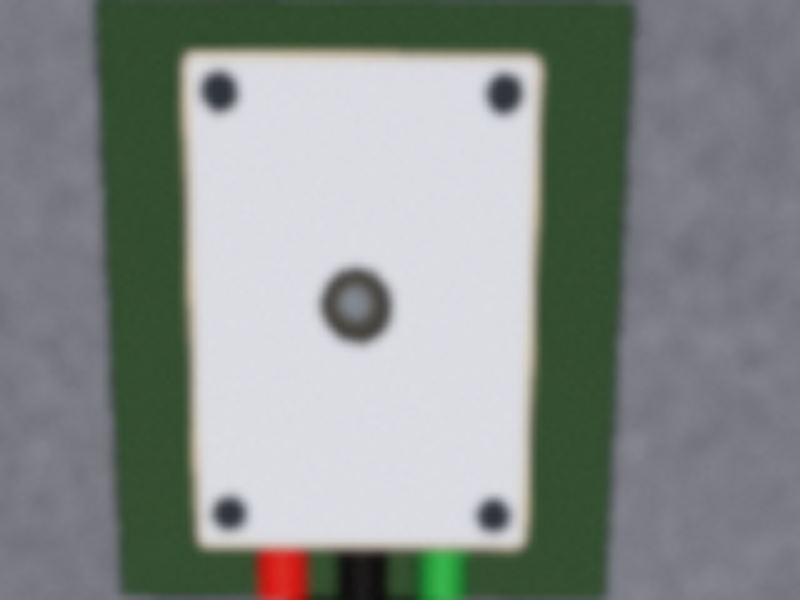

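```bash
python3 - <<'E'
from h import *
print(plan((.6127,-.2452,.155),85.8))
E
```

```text
(array([ 2.791, -0.146,  1.472,  0.022]), np.float64(-94.03))
```

drive_tool(motion=[[[40, 1.2, -0.1, 0.2, 0], [40, 2.2, -0.15, 0.4, 0], [40, 2.79, -0.15, 0.8, 0], [40, 2.79, -0.15, 1.2, 0], [40, 2.79, -0.15, 1.4, 0], [40, 2.79, -0.15, 1.4, 0], [40, 2.79, -0.15, 1.4, 0]]])

```text
t: 5.95
tcp_pos: [0.6125, -0.2464, 0.1578]
tool_rot: [0.999, -0.036, -0.001, -0.0]
force: [0.6, -0.2, -3.5]
finger_gap: 0.544
gripper_force: 54.1
```

```bash
python3 - <<'E'
from h import *
s=manip.sense();c=manip.camera_model('wrist');im=manip.snapshot('wrist')
print(s['tcp_pos'],plan((.6127,-.2452,.083),85.8))
for k,e,sz in hole(im,'copper'):
    print('hole',e,onplane(c,e,s['tcp_pos'][2]+.01)-s['tcp_pos'],'pred stud tip',proj(c,(.613,-.2443,.128)))
save('w5c.png',cv2.resize(im[150:330,140:380],(800,600),interpolation=cv2.INTER_CUBIC))
E
```

```text
[ 0.61249608 -0.24642704  0.157839  ] (array([-0.015, -0.05 ,  2.513,  0.011]), np.float64(-94.11))
hole (257.5, 259.5) [0.00069341 0.00075784 0.01      ] pred stud tip [255.27165857 225.35607769]
```

View pics/w5c.png

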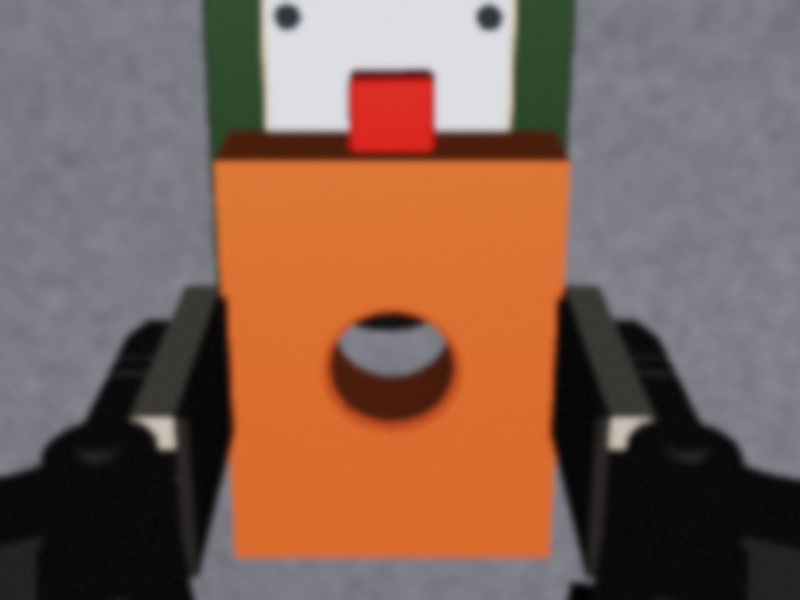

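drive_tool(motion=[[[40, 0, -0.05, 0.4, 0], [40, 0, -0.05, 0.8, 0], [40, 0, -0.05, 1.2, 0], [40, 0, -0.05, 1.6, 0], [40, 0, -0.05, 2.0, 0], [40, 0, -0.05, 2.3, 0], [40, 0, -0.05, 2.3, 0]]])

```text
t: 6.7
tcp_pos: [0.6127, -0.2444, 0.0867]
tool_rot: [0.999, -0.036, -0.002, -0.001]
force: [-0.4, 0.5, -3.6]
finger_gap: 0.545
gripper_force: 54.1
```

drive_tool(motion=[[[40, 0, 0, 0.08, 0], [40, 0, 0, 0.16, 0], [40, 0, 0, 0.2, 0], [40, 0, 0, 0.2, 0], [40, 0, 0, 0.2, 0]]])

```text
t: 7.2
tcp_pos: [0.614, -0.2452, 0.0832]
tool_rot: [0.999, -0.036, 0.0, 0.0]
force: [-0.1, -0.2, -4.2]
finger_gap: 0.543
gripper_force: 54.1
```

drive_tool(motion=[[[40, 0, 0, 0.05, 0], [40, 0, 0, 0.1, 0], [40, 0, 0, 0.1, 0], [40, 0, 0, 0.1, 0]]])

```text
t: 7.6
tcp_pos: [0.6139, -0.2452, 0.0801]
tool_rot: [0.999, -0.036, 0.0, 0.0]
force: [0.8, -0.0, -1.6]
finger_gap: 0.542
gripper_force: 54.2
```

drive_tool(motion=[[[40, 0, 0, 0.05, 0], [40, 0, 0, 0.05, 0], [40, 0, 0, 0.05, 0]]])

```text
t: 7.9
tcp_pos: [0.6139, -0.2452, 0.08]
tool_rot: [0.999, -0.036, 0.0, 0.0]
force: [-2.9, 1.2, 5.6]
finger_gap: 0.542
gripper_force: 55.1
```

drive_tool(motion=[[[55, 0, 0, -0.05, 0], [70, 0, 0, -0.05, 0], [85, 0, 0, -0.05, 0], [85, 0, 0, -0.05, 0], [85, 0, 0, -0.05, 0], [85, 0, 0, -1, 0], [85, 0, 0, -2.2, 0], [85, 0, 0, -3.5, 0], [85, 0, 0, -4, 0], [85, 0, 0, -4, 0]]])

```text
t: 8.9
tcp_pos: [0.6156, -0.2461, 0.2018]
tool_rot: [0.999, -0.036, 0.003, 0.002]
force: [-0.0, -0.4, 0.6]
finger_gap: 0.996
gripper_force: 0.0
```

```bash
python3 - <<'E'
from h import *
s=manip.sense();c=manip.camera_model('wrist');im=manip.snapshot('wrist')
print(s['tcp_pos'],s['q'].round(2))
m=cv2.inRange(hsv(im),np.array(RNG['copper'][0]),np.array(RNG['copper'][1]))
for r,a,k in blobs(im,'copper',500): print(edgeang(c,k,.09))
print('stud pred',proj(c,(.613,-.2443,.128)))
print('spacer',plan((.585,.208,.16),-34.5))
save('w6c.png',im[100:350,100:400])
E
```

```text
[ 0.61559317 -0.24608764  0.2018417 ] [-0.55  0.61  1.37  0.    1.16  1.09]
(array([ 0.61364325, -0.24412611]), array([47.7, 65.1]), -3.9727706909179688)
stud pred [256.06095385 205.02019548]
spacer (array([ -2.052, -15.005,   1.295,  -7.448]), np.float64(-94.08))
```

View pics/w6c.png

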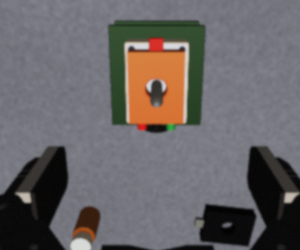

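drive_tool(motion=[[[85, -0.2, -1.5, 0, -0.8], [85, -0.4, -3, 0, -1.6], [85, -0.6, -4.5, 0, -2.4], [85, -0.8, -6, 0, -3.2], [85, -1, -7.5, 0, -4], [85, -1.2, -9, 0.2, -4.8], [85, -1.4, -10.5, 0.4, -5.6], [85, -1.6, -12, 0.7, -6.4], [85, -1.9, -13.5, 1, -7], [85, -1.95, -15, 1.3, -7.45]]])

```text
t: 9.95
tcp_pos: [0.5847, 0.2095, 0.1566]
tool_rot: [0.884, 0.467, -0.003, -0.001]
force: [-0.1, -0.6, -0.4]
finger_gap: 0.997
gripper_force: 0.0
```

```bash
python3 - <<'E'
from h import *
print(plan((.588,.209,.12),-34.5))
E
```

```text
(array([0.054, 0.105, 1.221, 0.024]), np.float64(-34.31))
```

drive_tool(motion=[[[85, 0.05, 0.1, 0.7, 0], [85, 0.05, 0.1, 1.4, 0], [85, 0.05, 0.1, 2.1, 0], [85, 0.05, 0.1, 3, 0], [85, 0.05, 0.1, 3, 0], [85, 0.05, 0.1, 3, 0]]])

```text
t: 10.55
tcp_pos: [0.5894, 0.2072, 0.0678]
tool_rot: [0.885, 0.466, -0.002, -0.001]
force: [0.8, 0.1, -0.1]
finger_gap: 0.996
gripper_force: 0.0
```

```bash
cat >> h.py <<'E'
def look(col,z,top=None,pic=None,amin=1500):
    s=manip.sense();c=manip.camera_model('wrist');im=manip.snapshot('wrist')
    if pic: save(pic,im)
    print('tcp',s['tcp_pos'],s['q'].round(2)); ct=manip.camera_model('top')
    for k,e,sz in hole(im,col,amin=amin):
        p=edgeang(c,k,z); h=onplane(c,e,z)
        print('px',np.round(e,1),'outline',p,'hole',h.round(4))
        if top is not None: print('tri',tri(ct,top,c,cv2.minAreaRect(k)[0]))
E
python3 - <<'E'
from h import *
RNG['blue']=((95,60,60),(130,255,255))
look('blue',.014,top=(188.6,183),pic='w7.png')
E
```

```text
tcp [0.58940624 0.20722176 0.06777164] [ 0.16  0.74  1.55 -0.    0.86  0.76]
px [254. 201.] outline (array([0.59107159, 0.21325255]), array([49.4, 67.4]), 55.237396240234375) hole [0.5919 0.215  0.014 ]
tri (array([0.58976443, 0.21061187, 0.00185623]), np.float64(0.0010198105653852346))
px [131.   54.1] outline (array([0.58709717, 0.33147278]), array([55.5, 67.3]), -40.13297653198242) hole [0.5845 0.3294 0.014 ]
tri (array([0.59330465, 0.24878389, 0.09954851]), np.float64(0.11273793782381299))
```

View pics/w7.png

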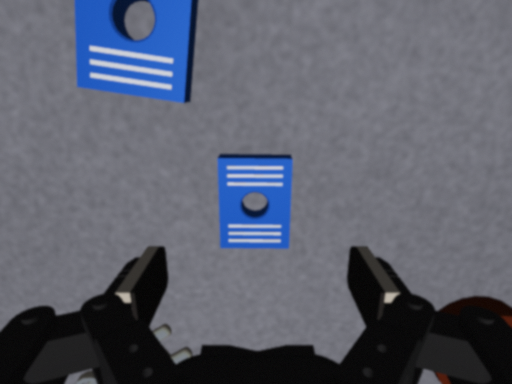

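```bash
python3 - <<'E'
from h import *
c=manip.camera_model('wrist');print(onplane(c,(255,203),.014))
print(plan((.590,.212,.003),-34.7))
E
```

```text
[0.59271169 0.21325648 0.014     ]
(array([ 0.117, -0.102,  2.202,  0.026]), np.float64(-34.49))
```

drive_tool(motion=[[[85, 0.15, -0.1, 1.2, 0], [85, 0.15, -0.1, 2.0, 0], [85, 0.15, -0.1, 2.15, 0], [85, 0.15, -0.1, 2.15, 0], [40, 0.15, -0.1, 2.15, 0], [40, 0.15, -0.1, 2.15, 0], [40, 0.15, -0.1, 2.15, 0], [40, 0.15, -0.1, 2.15, 0], [40, 0.15, -0.1, 2.15, 0], [40, 0.15, -0.1, 2.15, 0]]], squeeze=30)

```text
t: 11.6
tcp_pos: [0.5921, 0.213, 0.0067]
tool_rot: [0.885, 0.466, 0.001, 0.001]
force: [-0.9, -0.1, 7.3]
finger_gap: 0.549
gripper_force: 30.8
```

drive_tool(motion=[[[40, 0, 0, -0.7, 0], [40, 0, 0, -2, 0], [40, 0, 0, -3.5, 0], [40, 0, 0, -5, 0], [40, 0, 0, -6.2, 0], [40, 0, 0, -6.2, 0]]])

```text
t: 12.2
tcp_pos: [0.5947, 0.2137, 0.1975]
tool_rot: [0.885, 0.466, 0.006, 0.002]
force: [0.7, 1.1, -1.5]
finger_gap: 0.547
gripper_force: 31.6
```

```bash
python3 - <<'E'
from h import *
RNG['blue']=((95,60,60),(130,255,255))
s=manip.sense()
look('blue',s['tcp_pos'][2]+.010,amin=3000)
print(plan((.5297,-.244,.1997),85.8))
E
```

```text
tcp [0.59465806 0.21368472 0.19751617] [0.17 0.57 1.46 0.   1.1  0.77]
px [257.  253.5] outline (array([0.5958512 , 0.21556923]), array([48.2, 66.6]), 55.25930404663086) hole [0.597  0.2174 0.2075]
px [184.5  59. ] outline (array([0.62165436, 0.30464648]), array([27. , 35.2]), 47.18498611450195) hole [0.6219 0.3042 0.2075]
(array([-13.752,   6.899,  -0.21 ,   7.465]), np.float64(-34.48))
```

drive_tool(motion=[[[40, -1.4, 0.7, 0, 0.75], [40, -2.8, 1.4, 0, 1.5], [40, -4.2, 2.1, 0, 2.3], [40, -5.6, 2.8, 0, 3.1], [40, -7, 3.5, 0, 3.9], [40, -8.4, 4.2, 0, 4.7], [40, -9.8, 4.9, 0, 5.5], [40, -11.2, 5.6, 0, 6.3], [40, -12.6, 6.3, 0, 7], [40, -13.75, 6.9, -0.2, 7.45]]])

```text
t: 13.25
tcp_pos: [0.5256, -0.2457, 0.1942]
tool_rot: [0.999, -0.038, -0.002, -0.002]
force: [0.4, -0.0, -0.0]
finger_gap: 0.547
gripper_force: 31.6
```

drive_tool(motion=[[[40, 0, 0, 0, 0], [40, 0, 0, 0, 0], [40, 0, 0, 0, 0]]])

```text
t: 13.55
tcp_pos: [0.527, -0.2427, 0.1955]
tool_rot: [0.999, -0.035, -0.001, -0.001]
force: [0.3, 0.4, -1.1]
finger_gap: 0.545
gripper_force: 31.6
```

```bash
sed -i "s/RNG\['copper'\]=.*/&\nRNG['blue']=((95,60,60),(130,255,255))/" h.py; python3 - <<'E'
from h import *
s=manip.sense();c=manip.camera_model('wrist');im=manip.snapshot('wrist');save('w8.png',im);p=s['tcp_pos']
for k,e,sz in hole(im,'blue',amin=3000): print(e,sz,edgeang(c,k,p[2]+.0073)[1:],edgeang(c,k,p[2]+.0073)[0]-p[:2],onplane(c,e,p[2]+.0073)-p)
print(p,plan((.613,-.2443,.16),85.8),'stud',proj(c,(.613,-.2443,.128)))
E
```

```text
(257.0, 253.5) (30.0, 19.0) (array([49.4, 68.5]), -3.925018310546875) [1.95782533e-05 1.00990669e-03] [0.00239278 0.00085933 0.0073    ]
[ 0.52697163 -0.24267945  0.19550309] (array([ 2.859, -0.134,  1.187,  0.026]), np.float64(-93.99)) stud [252.12152673  75.72433732]
```

View pics/w8.png

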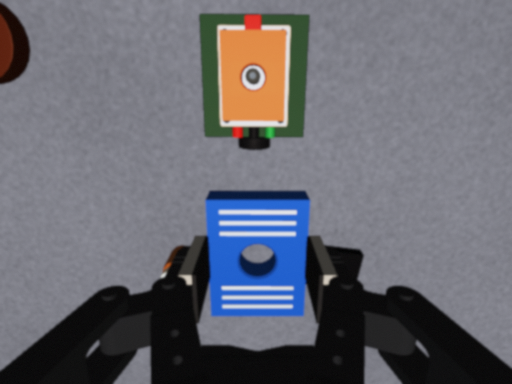

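drive_tool(motion=[[[40, 1.3, -0.05, 0, 0], [40, 2.4, -0.1, 0.3, 0], [40, 2.85, -0.1, 0.8, 0], [40, 2.85, -0.1, 1.2, 0], [40, 2.85, -0.1, 1.2, 0], [40, 2.85, -0.1, 1.6, 0], [40, 2.85, -0.1, 2, 0], [40, 2.85, -0.1, 2.4, 0], [40, 2.85, -0.1, 2.8, 0], [40, 2.85, -0.1, 2.8, 0]]])

```text
t: 14.6
tcp_pos: [0.6118, -0.2468, 0.1105]
tool_rot: [0.999, -0.036, -0.002, -0.001]
force: [-0.3, -0.3, -1.0]
finger_gap: 0.551
gripper_force: 31.6
```

```bash
python3 - <<'E'
from h import *
s=manip.sense();print(s['force'],plan((.6128,-.2452,.097),85.8))
E
```

```text
[-0.27584257 -0.32551379 -0.95270637] (array([ 0.032, -0.054,  0.449,  0.011]), np.float64(-94.11))
```

drive_tool(motion=[[[40, 0.03, -0.05, 0.15, 0], [40, 0.03, -0.05, 0.3, 0], [40, 0.03, -0.05, 0.4, 0], [40, 0.03, -0.05, 0.45, 0], [40, 0.03, -0.05, 0.45, 0], [40, 0.03, -0.05, 0.45, 0]]])

```text
t: 15.2
tcp_pos: [0.6146, -0.2461, 0.0996]
tool_rot: [0.999, -0.036, 0.0, 0.0]
force: [-0.0, 0.5, -0.4]
finger_gap: 0.546
gripper_force: 31.6
```

drive_tool(motion=[[[40, 0, 0, 0.05, 0], [40, 0, 0, 0.1, 0], [40, 0, 0, 0.1, 0], [40, 0, 0, 0.1, 0]]])

```text
t: 15.6
tcp_pos: [0.6146, -0.2461, 0.0967]
tool_rot: [0.999, -0.036, 0.0, 0.0]
force: [-0.1, -0.1, 1.0]
finger_gap: 0.548
gripper_force: 31.8
```

drive_tool(motion=[[[40, 0, 0, 0.05, 0], [40, 0, 0, 0.05, 0], [40, 0, 0, 0.05, 0]]])

```text
t: 15.9
tcp_pos: [0.6146, -0.2461, 0.0966]
tool_rot: [0.999, -0.036, 0.0, 0.0]
force: [-1.7, 1.4, 8.3]
finger_gap: 0.548
gripper_force: 32.4
```

drive_tool(motion=[[[55, 0, 0, -0.05, 0], [70, 0, 0, -0.05, 0], [85, 0, 0, -0.05, 0], [85, 0, 0, -0.05, 0], [85, 0, 0, -0.05, 0], [85, 0, 0, -1, 0], [85, 0, 0, -2.2, 0], [85, 0, 0, -3.2, 0], [85, 0, 0, -3.4, 0], [85, 0, 0, -3.4, 0]]])

```text
t: 16.9
tcp_pos: [0.615, -0.2463, 0.1981]
tool_rot: [0.999, -0.036, 0.001, 0.001]
force: [0.1, 0.0, -0.8]
finger_gap: 0.996
gripper_force: 0.0
```

```bash
python3 - <<'E'
from h import *
look('blue',.104)
print(plan((.396,-.3195,.15),-11.6))
E
```

```text
tcp [ 0.61503024 -0.24631086  0.19811045] [-0.55  0.61  1.37  0.    1.16  1.09]
px [256.5 194. ] outline (array([ 0.61299854, -0.24514734]), array([49.5, 66.5]), -4.266990661621094) hole [ 0.6139 -0.2448  0.104 ]
(array([ -7.075,   2.97 ,   1.551, -10.31 ]), np.float64(-94.08))
```

drive_tool(motion=[[[85, -0.7, 0.3, 0, -1], [85, -1.4, 0.6, 0, -2], [85, -2.1, 0.9, 0, -3], [85, -2.8, 1.2, 0, -4], [85, -3.6, 1.5, 0, -5], [85, -4.4, 1.8, 0, -6], [85, -5.2, 2.1, 0.3, -7], [85, -6, 2.5, 0.7, -8], [85, -6.6, 2.8, 1.1, -9], [85, -7.1, 3, 1.5, -10]]])

```text
t: 17.95
tcp_pos: [0.3935, -0.3199, 0.1497]
tool_rot: [0.787, 0.617, -0.0, -0.002]
force: [-0.5, -0.1, 0.1]
finger_gap: 0.996
gripper_force: 0.0
```

```bash
python3 - <<'E'
from h import *
print(plan((.396,-.3195,.07),-11.6))
E
```

```text
(array([ 0.025,  0.088,  2.657, -0.275]), np.float64(-13.8))
```

drive_tool(motion=[[[85, 0, 0.1, 1, -0.3], [85, 0, 0.1, 2, -0.3], [85, 0, 0.1, 2.6, -0.3], [85, 0, 0.1, 2.6, -0.3], [85, 0, 0.1, 2.6, -0.3], [85, 0, 0.1, 2.6, -0.3]]])

```text
t: 18.55
tcp_pos: [0.3987, -0.3215, 0.0742]
tool_rot: [0.775, 0.631, 0.0, 0.0]
force: [-0.2, -0.3, -0.4]
finger_gap: 0.996
gripper_force: 0.0
```

```bash
python3 - <<'E'
from h import *
RNG['black']=((0,0,0),(179,255,60))
look('black',.014,top=(380.3,249.8),pic='w9.png')
E
```

```text
tcp [ 0.39870107 -0.32149106  0.07423952] [-0.9   0.63  1.84  0.    0.67 -0.69]
px [252.3 204.3] outline (array([ 0.39593311, -0.31935596]), array([47. , 65.6]), 78.43607330322266) hole [ 0.3964 -0.3177  0.014 ]
tri (array([ 0.39462335, -0.32458664, -0.00425496]), np.float64(0.00025414444285150523))
```

View pics/w9.png

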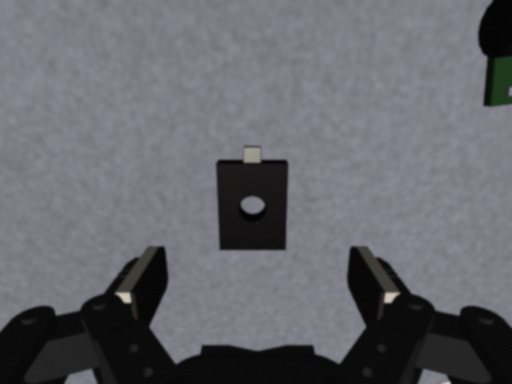

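```bash
python3 - <<'E'
from h import *
print(plan((.3958,-.320,.003),-11.6))
E
```

```text
(array([ 0.036, -0.115,  2.387, -0.009]), np.float64(-11.67))
```

drive_tool(motion=[[[85, 0.03, -0.1, 1.2, 0], [85, 0.03, -0.1, 2.1, 0], [85, 0.03, -0.1, 2.35, 0], [85, 0.03, -0.1, 2.35, 0], [40, 0.03, -0.1, 2.35, 0], [40, 0.03, -0.1, 2.35, 0], [40, 0.03, -0.1, 2.35, 0], [40, 0.03, -0.1, 2.35, 0], [40, 0.03, -0.1, 2.35, 0], [40, 0.03, -0.1, 2.35, 0]]], squeeze=30)

```text
t: 19.6
tcp_pos: [0.3963, -0.3205, 0.0048]
tool_rot: [0.775, 0.631, 0.0, 0.001]
force: [0.2, 0.2, 7.1]
finger_gap: 0.552
gripper_force: 30.7
```

drive_tool(motion=[[[40, 0, 0, -0.7, 0], [40, 0, 0, -2, 0], [40, 0, 0, -3.5, 0], [40, 0, 0, -5, 0], [40, 0, 0, -6.4, 0], [40, 0, 0, -6.4, 0]]])

```text
t: 20.2
tcp_pos: [0.3983, -0.3227, 0.2015]
tool_rot: [0.775, 0.632, -0.0, 0.007]
force: [0.8, -0.4, -0.3]
finger_gap: 0.548
gripper_force: 32.1
```

```bash
python3 - <<'E'
from h import *
print(plan((.528,-.243,.1997),85.8))
E
```

```text
(array([ 3.478,  3.696,  0.069, 10.317]), np.float64(-11.66))
```

drive_tool(motion=[[[40, 0.35, 0.37, 0, 1], [40, 0.7, 0.74, 0, 2], [40, 1.05, 1.1, 0, 3], [40, 1.4, 1.5, 0, 4], [40, 1.75, 1.85, 0, 5], [40, 2.1, 2.2, 0, 6], [40, 2.45, 2.6, 0, 7], [40, 2.8, 3, 0, 8], [40, 3.15, 3.35, 0, 9], [40, 3.48, 3.7, 0.05, 10]]])

```text
t: 21.2
tcp_pos: [0.5254, -0.2392, 0.193]
tool_rot: [1.0, -0.018, -0.001, -0.0]
force: [0.1, 0.1, -1.3]
finger_gap: 0.548
gripper_force: 32.1
```

drive_tool(motion=[[[40, 0, 0, 0, 0.3], [40, 0, 0, 0, 0.3], [40, 0, 0, 0, 0.3], [40, 0, 0, 0, 0.3]]])

```text
t: 21.6
tcp_pos: [0.5251, -0.24, 0.1936]
tool_rot: [0.999, -0.035, -0.0, -0.0]
force: [-0.6, 0.3, -0.3]
finger_gap: 0.549
gripper_force: 32.0
```

```bash
python3 - <<'E'
from h import *
RNG['black']=((0,0,0),(179,255,60))
s=manip.sense();c=manip.camera_model('wrist');im=manip.snapshot('wrist');p=s['tcp_pos']
print(p,plan((.613,-.2443,.115),85.8),'stud',proj(c,(.613,-.2443,.128)))
a=cv2.resize(im[170:330,155:355],(400,320),interpolation=3);b=cv2.resize(im[0:160,155:355],(400,320),interpolation=3);save('w10.png',np.hstack([b,a]))
E
```

```text
[ 0.52509139 -0.24003621  0.1935501 ] (array([ 2.931, -0.071,  2.622,  0.015]), np.float64(-94.08)) stud [255.74903096  72.37081983]
```

View pics/w10.png

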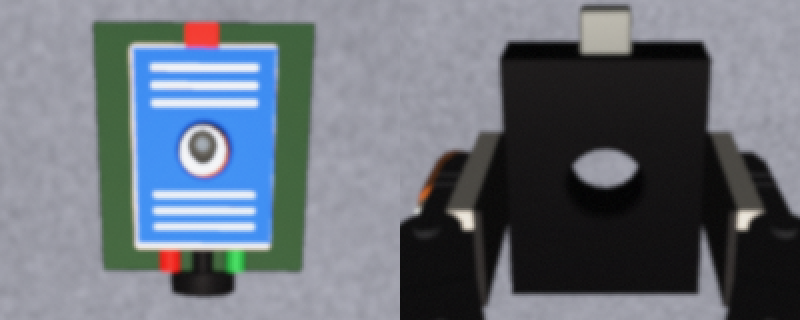

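drive_tool(motion=[[[40, 1.3, 0, 0, 0], [40, 2.4, -0.05, 0.1, 0], [40, 2.92, -0.05, 0.4, 0], [40, 2.92, -0.05, 0.8, 0], [40, 2.92, -0.05, 1.1, 0], [40, 2.92, -0.05, 1.1, 0], [40, 2.92, -0.05, 1.5, 0], [40, 2.92, -0.05, 1.9, 0], [40, 2.92, -0.05, 2.3, 0], [40, 2.92, -0.05, 2.3, 0]]])

```text
t: 22.65
tcp_pos: [0.6114, -0.244, 0.1224]
tool_rot: [0.999, -0.036, -0.002, -0.001]
force: [0.4, 0.7, -1.0]
finger_gap: 0.55
gripper_force: 32.0
```

```bash
python3 - <<'E'
from h import *
s=manip.sense();print(s['force'],plan((.6128,-.2452,.111),85.8))
E
```

```text
[ 0.36855329  0.68433753 -0.97083133] (array([0.052, 0.037, 0.38 , 0.013]), np.float64(-94.1))
```

drive_tool(motion=[[[40, 0.03, 0.03, 0.15, 0], [40, 0.03, 0.03, 0.27, 0], [40, 0.03, 0.03, 0.35, 0], [40, 0.03, 0.03, 0.35, 0], [40, 0.03, 0.03, 0.35, 0]]])

```text
t: 23.15
tcp_pos: [0.614, -0.2458, 0.1146]
tool_rot: [0.999, -0.036, 0.0, 0.0]
force: [0.0, 0.1, -1.0]
finger_gap: 0.549
gripper_force: 32.0
```

drive_tool(motion=[[[40, 0, 0, 0.05, 0], [40, 0, 0, 0.05, 0], [40, 0, 0, 0.05, 0]]])

```text
t: 23.45
tcp_pos: [0.6139, -0.2458, 0.113]
tool_rot: [0.999, -0.036, 0.0, 0.0]
force: [-0.6, -0.2, -0.2]
finger_gap: 0.551
gripper_force: 32.0
```

drive_tool(motion=[[[40, 0, 0, 0.05, 0], [40, 0, 0, 0.1, 0], [40, 0, 0, 0.1, 0], [40, 0, 0, 0.1, 0]]])

```text
t: 23.85
tcp_pos: [0.6138, -0.2457, 0.1098]
tool_rot: [0.999, -0.036, -0.0, -0.0]
force: [0.1, 0.5, -0.2]
finger_gap: 0.551
gripper_force: 32.0
```

drive_tool(motion=[[[40, 0, 0, 0.05, 0], [40, 0, 0, 0.05, 0], [40, 0, 0, 0.05, 0]]])

```text
t: 24.15
tcp_pos: [0.6141, -0.2459, 0.1089]
tool_rot: [0.999, -0.036, 0.0, 0.0]
force: [-0.5, 0.7, 2.2]
finger_gap: 0.546
gripper_force: 32.4
```

drive_tool(motion=[[[55, 0, 0, -0.05, 0], [70, 0, 0, -0.05, 0], [85, 0, 0, -0.05, 0], [85, 0, 0, -0.05, 0], [85, 0, 0, -0.05, 0], [85, 0, 0, -1, 0], [85, 0, 0, -2, 0], [85, 0, 0, -2.9, 0], [85, 0, 0, -3, 0], [85, 0, 0, -3, 0]]])

```text
t: 25.15
tcp_pos: [0.6142, -0.2459, 0.1992]
tool_rot: [0.999, -0.036, 0.001, 0.0]
force: [0.7, -0.1, -0.4]
finger_gap: 0.995
gripper_force: 0.0
```

```bash
python3 - <<'E'
from h import *
RNG['black']=((0,0,0),(179,255,60))
s=manip.sense();c=manip.camera_model('wrist');im=manip.snapshot('wrist');np.save('w11.npy',im)
for r,a,k in blobs(im,'black',1500):
    if r[0][1]<260: print(r,edgeang(c,k,.118))
print(proj(c,(.613,-.2443,.128)))
ct=manip.camera_model('top');w=onplane(ct,(148.5,253),.022);print(w)
print(plan((.396,.318,.16),-54))
E
```

```text
((257.0, 195.0), (84.0, 66.0), 90.0) (array([ 0.6150954 , -0.24476633]), array([49.1, 66.9]), -4.03460693359375)
[256.35884133 204.05416236]
[0.3946284  0.31533404 0.022     ]
(array([ -8.565, -18.219,   1.278,  -5.01 ]), np.float64(-94.08))
```

drive_tool(motion=[[[85, -0.6, -1.4, 0, -0.4], [85, -1.2, -2.8, 0, -0.8], [85, -1.8, -4.2, 0, -1.2], [85, -2.5, -5.6, 0, -1.6], [85, -3.2, -7, 0, -2], [85, -3.9, -8.4, 0, -2.4], [85, -4.6, -9.8, 0, -2.8], [85, -5.3, -11.2, 0, -3.2], [85, -5.9, -12.6, 0, -3.6], [85, -6.5, -14, 0, -4]]])

```text
t: 26.2
tcp_pos: [0.4472, 0.1884, 0.1969]
tool_rot: [0.97, 0.242, -0.002, -0.0]
force: [0.2, 0.1, 0.4]
finger_gap: 0.995
gripper_force: 0.0
```

```bash
python3 - <<'E'
from h import *
print(plan((.396,.317,.085),-54))
E
```

```text
(array([ 0.521, -4.582,  3.733, -0.997]), np.float64(-61.97))
```

drive_tool(motion=[[[85, 0.1, -1.4, 0.3, -0.3], [85, 0.3, -2.8, 0.8, -0.6], [85, 0.5, -4, 1.5, -1], [85, 0.5, -4.6, 2.5, -1], [85, 0.5, -4.6, 3.5, -1], [85, 0.5, -4.6, 3.7, -1], [85, 0.5, -4.6, 3.7, -1], [85, 0.5, -4.6, 3.7, -1]]])

```text
t: 27.0
tcp_pos: [0.3985, 0.3157, 0.0877]
tool_rot: [0.951, 0.308, 0.0, -0.0]
force: [0.0, 0.3, 0.8]
finger_gap: 0.995
gripper_force: 0.0
```

```bash
python3 - <<'E'
from h import *
RNG['beige']=((15,35,110),(38,180,255))
s=manip.sense();c=manip.camera_model('wrist');im=manip.snapshot('wrist');save('w12.png',im);np.save('w12.npy',im)
print(s['tcp_pos'])
for r,a,k in blobs(im,'beige',800): print(r,a)
for k,e,sz in hole(im,'beige',amin=800): print('hole',e,sz,edgeang(c,k,.022),onplane(c,e,.022),tri(manip.camera_model('top'),(148.5,253),c,e))
E
```

```text
[0.39848362 0.31572206 0.08774415]
((252.3823699951172, 204.0294189453125), (80.4230728149414, 87.60013580322266), 85.42607879638672) 5264.5
hole (252.25003051757812, 206.25001525878906) (24.748737335205078, 24.041629791259766) (array([0.3964567 , 0.31892078]), array([60. , 62.8]), 23.234661102294922) [0.39582023 0.3186815  0.022     ] (array([0.39429958, 0.31713862, 0.01590897]), np.float64(0.000985792428141654))
```

View pics/w12.png

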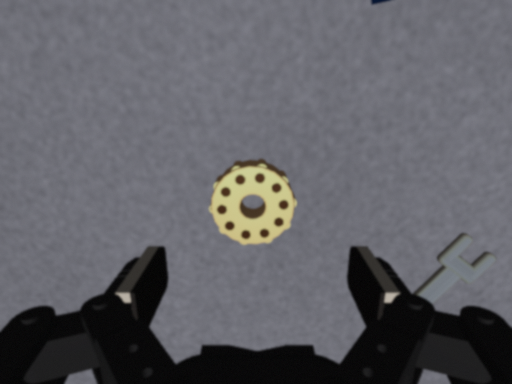

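```bash
python3 - <<'E'
from h import *
print(plan((.3958,.3183,.004),-54))
E
```

```text
(array([-0.042, -0.128,  2.808, -0.018]), np.float64(-54.14))
```

drive_tool(motion=[[[85, -0.04, -0.12, 1.4, 0], [85, -0.04, -0.12, 2.5, 0], [85, -0.04, -0.12, 2.8, 0], [85, -0.04, -0.12, 2.8, 0], [50, -0.04, -0.12, 2.8, 0], [50, -0.04, -0.12, 2.8, 0], [50, -0.04, -0.12, 2.8, 0], [50, -0.04, -0.12, 2.8, 0], [50, -0.04, -0.12, 2.8, 0]]], squeeze=30)

```text
t: 27.95
tcp_pos: [0.3961, 0.3187, 0.0054]
tool_rot: [0.951, 0.309, 0.002, -0.0]
force: [-0.7, -1.2, 6.1]
finger_gap: 0.68
gripper_force: 31.5
```

drive_tool(motion=[[[50, 0, 0, -0.7, 0], [50, 0, 0, -2, 0], [50, 0, 0, -3.5, 0], [50, 0, 0, -5, 0], [50, 0, 0, -6.5, 0], [50, 0, 0, -7, 0], [50, 0, 0, -7, 0]]])

```text
t: 28.65
tcp_pos: [0.3965, 0.3192, 0.2174]
tool_rot: [0.951, 0.308, 0.004, -0.001]
force: [0.7, -0.2, -0.6]
finger_gap: 0.677
gripper_force: 33.0
```

```bash
python3 - <<'E'
from h import *
print(plan((.53,-.244,.21),85.8))
E
```

```text
(array([-7.413, 17.811,  0.207,  5.016]), np.float64(-54.07))
```

drive_tool(motion=[[[50, -0.5, 1.2, 0, 0.4], [50, -1, 2.5, 0, 0.8], [50, -1.6, 3.9, 0, 1.2], [50, -2.2, 5.3, 0, 1.6], [50, -2.8, 6.7, 0, 2], [50, -3.4, 8.1, 0, 2.4], [50, -4, 9.5, 0, 2.8], [50, -4.5, 10.9, 0, 3.2], [50, -5.1, 12.3, 0, 3.6], [50, -5.7, 13.7, 0, 4]]])

```text
t: 29.65
tcp_pos: [0.4965, -0.1164, 0.2121]
tool_rot: [0.999, 0.033, -0.001, -0.001]
force: [1.2, -0.6, -1.0]
finger_gap: 0.681
gripper_force: 33.0
```

```bash
python3 - <<'E'
from h import *
print(plan((.53,-.244,.21),85.8))
E
```

```text
(array([0.836, 4.319, 0.062, 0.995]), np.float64(-86.24))
```

drive_tool(motion=[[[50, 0.2, 1.3, 0, 0.3], [50, 0.5, 2.6, 0, 0.6], [50, 0.7, 3.7, 0, 0.9], [50, 0.85, 4.3, 0, 1], [50, 0.85, 4.3, 0, 1], [50, 0.85, 4.3, 0, 1], [50, 0.85, 4.3, 0, 1]]])

```text
t: 30.35
tcp_pos: [0.5306, -0.2401, 0.2126]
tool_rot: [0.999, -0.035, -0.001, -0.001]
force: [0.1, 0.8, -0.4]
finger_gap: 0.682
gripper_force: 33.0
```

```bash
python3 - <<'E'
from h import *
RNG['beige']=((15,35,110),(38,180,255))
s=manip.sense();c=manip.camera_model('wrist');im=manip.snapshot('wrist');p=s['tcp_pos']
for k,e,sz in hole(im,'beige',amin=3000):
    for dz in (.0166,): print('hole',e,sz,edgeang(c,k,p[2]+dz),onplane(c,e,p[2]+dz)-p)
print(p,plan((.613,-.2443,.123),85.8),'stud',proj(c,(.613,-.2443,.128)))
a=cv2.resize(im[170:330,155:355],(400,320),interpolation=3);b=cv2.resize(im[0:160,155:355],(400,320),interpolation=3);save('w13.png',np.hstack([b,a]))
E
```

```text
hole (257.2500305175781, 268.7500305175781) (36.76955032348633, 36.06244659423828) (array([ 0.53091296, -0.23897342]), array([57.9, 60.7]), -0.46343231201171875) [-0.00020329  0.00088669  0.0166    ]
[ 0.53063399 -0.24009455  0.21255351] (array([ 2.745, -0.048,  2.991,  0.025]), np.float64(-94.0)) stud [256.68805605  82.16853896]
```

View pics/w13.png

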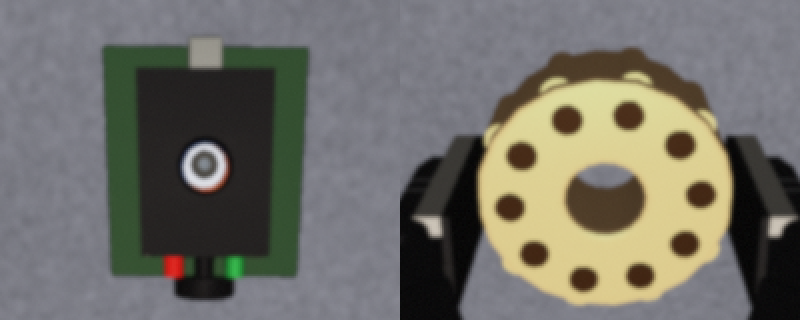

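drive_tool(motion=[[[50, 1.3, 0, 0, 0], [50, 2.3, -0.02, 0.3, 0], [50, 2.75, -0.02, 0.8, 0], [50, 2.75, -0.02, 1.3, 0], [50, 2.75, -0.02, 1.8, 0], [50, 2.75, -0.02, 1.8, 0], [50, 2.75, -0.02, 1.8, 0]]])

```text
t: 31.1
tcp_pos: [0.6129, -0.2468, 0.159]
tool_rot: [0.999, -0.036, -0.001, -0.0]
force: [0.2, 0.0, -0.0]
finger_gap: 0.681
gripper_force: 33.0
```

```bash
python3 - <<'E'
from h import *
s=manip.sense();print(s['force'],plan((.613,-.2452,.1254),85.8))
E
```

```text
[ 0.20723871  0.00022008 -0.02769317] (array([ 0.002, -0.051,  1.119,  0.013]), np.float64(-94.09))
```

drive_tool(motion=[[[50, 0, -0.04, 0.25, 0], [50, 0, -0.04, 0.5, 0], [50, 0, -0.04, 0.75, 0], [50, 0, -0.04, 0.95, 0], [50, 0, -0.04, 1.05, 0], [50, 0, -0.04, 1.05, 0], [50, 0, -0.04, 1.05, 0]]])

```text
t: 31.8
tcp_pos: [0.6143, -0.2461, 0.1279]
tool_rot: [0.999, -0.036, 0.0, 0.0]
force: [0.3, 0.1, -0.5]
finger_gap: 0.679
gripper_force: 33.0
```

drive_tool(motion=[[[50, 0, 0, 0.05, 0], [50, 0, 0, 0.1, 0], [50, 0, 0, 0.1, 0], [50, 0, 0, 0.1, 0]]])

```text
t: 32.2
tcp_pos: [0.6142, -0.246, 0.125]
tool_rot: [0.999, -0.036, 0.0, 0.0]
force: [0.3, -0.1, -0.1]
finger_gap: 0.68
gripper_force: 33.0
```

drive_tool(motion=[[[50, 0, 0, 0.05, 0], [50, 0, 0, 0.05, 0], [50, 0, 0, 0.05, 0]]])

```text
t: 32.5
tcp_pos: [0.6143, -0.2461, 0.1235]
tool_rot: [0.999, -0.036, 0.0, 0.0]
force: [-1.7, -0.0, 0.1]
finger_gap: 0.679
gripper_force: 33.1
```

drive_tool(motion=[[[50, 0, 0, 0.03, 0], [50, 0, 0, 0.03, 0], [50, 0, 0, 0.03, 0]]])

```text
t: 32.8
tcp_pos: [0.6144, -0.2461, 0.1235]
tool_rot: [0.999, -0.036, 0.0, 0.0]
force: [-1.1, 0.9, 5.3]
finger_gap: 0.683
gripper_force: 33.5
```

Contact, so I release and rise.

drive_tool(motion=[[[66, 0, 0, -0.03, 0], [75, 0, 0, -0.03, 0], [85, 0, 0, -0.03, 0], [85, 0, 0, -0.03, 0], [85, 0, 0, -0.03, 0], [85, 0, 0, -0.8, 0], [85, 0, 0, -1.8, 0], [85, 0, 0, -2.8, 0], [85, -1, 0, -3, 0], [85, -2, 0, -3, 0]]])

```text
t: 33.8
tcp_pos: [0.5552, -0.2424, 0.2144]
tool_rot: [0.999, -0.035, 0.002, 0.001]
force: [-1.0, -0.2, -0.5]
finger_gap: 0.991
gripper_force: 0.0
```

```bash
python3 - <<'E'
from h import *
RNG['beige']=((15,35,110),(38,180,255))
c=manip.camera_model('wrist');im=manip.snapshot('wrist');S=manip.snapshot('scene')
for k,e,sz in hole(im,'beige',amin=1000): print(e,edgeang(c,k,.140),onplane(c,e,.140))
a=cv2.resize(im[0:240,155:395],(400,400),interpolation=3);b=cv2.resize(S[190:330,110:250],(400,400),interpolation=3);save('w14.png',np.hstack([a,b]))
E
```

```text
(256.0, 120.00000762939453) (array([ 0.61315723, -0.24498196]), array([59.8, 62.1]), -17.48249053955078) [ 0.61357797 -0.2447904   0.14      ]
```

View pics/w14.png

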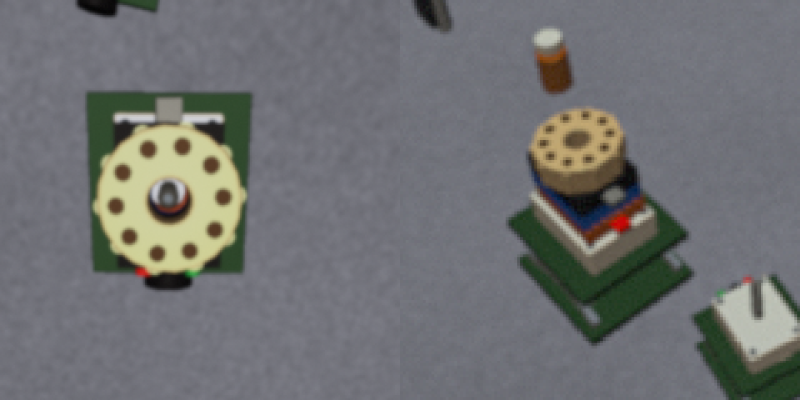

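The picture shows the full stack in order, flat and centred on the stud, with the wheel hole at wrist pixel (256,120), about 1 mm off the stud axis. The vial is upright and the fingers are clear, so I hand it in.

```bash
python3 -c "
from station import manip
print(manip.sign_off())"
```

```text
the job is handed in; nothing more can be done
None
```

The flow cell is stacked on its base in order (copper plate, blue spacer, graphite plate, wheel), with all parts released, and the job was handed in at about 34 s; sign-off gave no verdict.

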